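# Pull the fuse plug and lock out its socket

## Robot

A 6-joint arm with a two-finger parallel gripper is mounted at the origin on the work surface. World frame = base frame: x ahead of the robot, y to its left, z up, the work surface at z = 0. Lengths are in mm, angles in rad, forces in N, time in s.
With the tool pointing down it reaches from about 275 to 750 mm from the base axis. Payload 10.2 kg.
Tool frame: the origin (TCP) lies between the finger pads; the fingertips stand 8 mm ahead of it and the grasp point (between the pads) lies 11 mm behind it; z points along the fingers, y is the line along which they close (so a half turn about z gives the same grasp; the last joint's range is limited). The gripper opens to 85 mm and grips with 20 to 120 N. Pads are 22 mm wide; open, the fingers measure 114 mm over their backs; the gripper's body (76 mm by 85 mm) begins 54 mm behind the grasp point. The pads swing forward as they close: fully open they stand 13 mm farther back than shut.
Start: joints at [0.935, 0.313, 1.498, -0, 1.331, -0.223], TCP at [210.63, 480.901, 239.294] pointing down, gripper open.
Joint ranges: [-2.94, 2.94], [-0.97, 2.17], [0.19, 2.56], [-1.23, 4.37], [0.02, 3.11], [-2.88, 2.88]. Speed limits (rad/s): [2.39, 2.39, 3.01, 3.14, 3.14, 3.14].

## Interface

Orientations are given as a unit quaternion [w, x, y, z].
In Python, from workcell import r gives the robot as it stands. The module is installed in compiled form; this text tells all that it offers.
- The arm moves only by the tool move_arm, never from a script. Its argument "moves" is a list of rows, each an object with "travel": the shift along the tool's x, y, z as a fraction of full scale, a list of three; "twist": the turn, a rotation vector about the tool's x, y, z as a fraction of full scale, a list of three. A call has 1 to 10 rows; each row is the pose to reach, as a shift and turn from the pose commanded when the call began, along the tool's axes at that moment; what a row does not reach only later rows make up. Full scale, the value 1, is 0.5 m for a shift and 45 degrees for a turn. A row lasts 1/12 s, in which the tool goes at most 41.7 mm and 7.16 degrees, less where a joint would pass 70% of its speed; a pose out of reach is approached as far as the arm can. A call with a number of a shift or a turn outside -1 to 1 is refused whole. A call with a gripper value outside its range is refused whole. "fingers" is the closure, from -1 (fully open) to 1 (shut), set as the call begins (left out, the last holds). The fingers move at their own pace and stop on an object; "squeeze" is the grip in N (left out, the last holds). Time passes only in rows, so rows that repeat a pose let the fingers close. It gives the time, the measured TCP pose, the force, the opening and the grip force at its end, in the units of the state.
- r.get_state(): the state, without advancing time (a new reading comes with each control period).
- r.grab_frame(name): name is "scene" or "side" or "wrist"; returns the picture (384x512x3 uint8, blue, green, red); there is no depth.
- r.camera_info(name): a dict with "mtx" (3x3 intrinsics, pixels), "extrinsics" (4x4, takes a point from camera to world coordinates). Camera axes: x right, y up, looking along -z (the intrinsics and any distortion apply to the point x, -y, -z); pixel columns grow to the right and rows downward; lengths in mm; the calibration is good to about 2 mm. A picture is of the moment at which its call begins: read the wrist's pose just before it. camera_info takes no time and is no camera call; for the wrist camera it gives the pose at the moment of the call.
- r.hand_in(): hands the job in; it is judged then, once.
The state is a dict: "clock": time; "joint_pos": joint angles; "dq": joint speeds; "joint_torque": joint torques, N m; "eef_pos": TCP position; "ee_rot": TCP orientation; "wrist_force": force on the tool from outside, world axes, zero at the start; "moment": the same for the moment, N m; "opening": finger opening in mm; "gripper_force": force on a finger pad.
Only numpy, scipy, OpenCV 4.12 (cv2) and the standard library are available. Lean on these libraries where they do the work, as an engineer would, in place of code of your own. Each camera call takes 0.05 s, during which the arm holds its last target. There are 200 camera calls.

## Task

Make the bench supply safe to work on: pull the red fuse plug straight up out of its sprung socket and put it in the green bin. Then swing the yellow keeper bar all the way shut over the empty socket, until it snaps past its catch and stays against the stop. Do not disturb the mug, the flask or the screwdriver.

Things in the scene. Friction and masses are not known exactly. Their poses are not given: they have to be found in the camera images.
- fuse_board: Grey base plate 120 (x) by 250 (y) by 8 mm, fixed to the bench. Origin: centre of its underside, right below the socket. It carries a black socket block, a steel hinge post (radius 11 mm) at y = +95 mm and a dark catch post at y = -86 mm.
- socket (a point): Centre of the slot's mouth, on the top of the black socket block, 50 mm above the bench. Block 75 (x) by 60 (y) mm; slot 27 by 15 mm, 36 mm deep. The plug pulls straight up; two sprung noses in the slot hold it: it gives way at about 10 to 20 N, is free of them after 15 mm and clear of the slot after 34 mm.
- catch_top (a point): Top of the dark catch post, 48 mm above the bench, 26 (x) by 22 (y) mm, 86 mm from the socket along the board's -y. A sprung brass ball on it reaches 56 mm; at its -x side a stop plate 8 mm thick, 68 mm high, against which the shut keeper bar lies.
- fuse_plug: Red fuse plug, 60 g. Origin: centre of the underside of its shoulder, which rests on the socket block when plugged in. Above: shoulder 44 (x) by 24 (y) by 6 mm, then a flat red handle 36 mm along x, 14 mm thick along y, up to z = 46 mm, with a white patch. Below: grey and brass shank 25 by 13 mm, 33 mm long. Plugged in, its axes are the board's.
- keeper (a joint): Angle of the yellow keeper bar about the vertical hinge post, rad: 0 = shut (along the board's -y from the hinge post, across the socket), growing counter-clockwise seen from above; 1.57 = along the board's +x. Starts at 1.0 to 1.6, stays where left. From 0.09 to 0.05 it is pushed over the sprung ball (about 10 N at the knob); latched below 0.03.
- keeper_hinge (a point): Point on the keeper's hinge axis, at mid height of the bar, 64 mm above the bench. The bar is 18 mm wide and 16 mm high (56 to 72 mm above the bench) and reaches 191 mm from this axis.
- keeper_knob (a point): Black upright knob on the keeper bar, 16 mm in diameter, from 72 to 105 mm above the bench, 135 mm from the hinge axis. This point: on its axis, 88 mm above the bench.
- green_bin: Green open parts bin, empty, fixed to the bench: 120 (x) by 150 (y) mm, walls 4 mm, floor 4 mm thick; back wall (+x) and sides 50 mm high, front wall (-x) 30 mm. Origin: centre of its underside.
- blue_bin: Blue bin of the same shape with a few spare parts in it; not to be used. Origin: centre of its underside. It and the green bin swap places.
- mug: White mug, 76 mm across, 85 mm high, handle to its +y. Origin: centre of its underside. Leave alone.
- flask: Small conical glass flask, 72 mm across at the foot, 110 mm high. Origin: centre of its underside. Leave alone.
- screwdriver: Orange screwdriver, 180 mm long, lying along its x axis. Origin: middle of its underside. Leave alone.
Not all that is in view belongs to the job. There is more than one size of the green_bin; the job needs the middle-sized. Of the things like the fuse_plug, leave any that is black; of the rest the larger one is meant.

How it is judged:
By the outcome, as a careful person would: the job done as asked, in the order asked, and still so for the second after the job is handed in, with the robot touching nothing.
It also fails if it takes over 62 s, if anything falls off the work surface, if the arm or the gripper's body presses on something with over 40 N, if the wrist force passes 120 N, or if a joint passes its speed limit or range.

## Working session

There is one attempt and no reset: what is moved stays moved. The work goes in short steps, Python scripts to look and compute and a tool call to move; the robot and the scene stay as the last step left them, time stands still between calls to the robot, and variables do not carry over. Pictures are saved under pics/ and viewed, at most 10 in all, crops included, and the job is handed in when it is done.

Besides the shell and the picture viewer there is one more tool, called by a JSON object that holds its "name" and its "arguments", one argument or row to a line. move_arm: Moves the arm, as the interface text tells. Shift numbers are shares of 0.5 m and turn numbers shares of 45 degrees, none past 1 either way. Its arguments: {"type":"object","properties":{"moves":{"type":"array","items":{"type":"object","properties":{"travel":{"type":"array","items":{"type":"number","minimum":-1,"maximum":1}},"twist":{"type":"array","items":{"type":"number","minimum":-1,"maximum":1}}}}},"fingers":{"type":"number"},"squeeze":{"type":"number"}},"required":["moves"]}

```bash
mkdir -p pics
python3 - <<'E'
from workcell import r
import cv2,numpy as np
s=r.get_state();print(s)
for n in("scene","side","wrist"):
    i=r.camera_info(n);print(n,np.round(i["mtx"],1).tolist(),np.round(i["extrinsics"],3).tolist(),[k for k in i])
a=r.grab_frame("scene");b=r.grab_frame("side")
cv2.imwrite("pics/a.png",cv2.resize(a,(800,600),interpolation=cv2.INTER_CUBIC));cv2.imwrite("pics/b.png",cv2.resize(b,(800,600),interpolation=cv2.INTER_CUBIC))
np.save("a.npy",a);np.save("b.npy",b)
E
```

```text
{'clock': 0.0, 'joint_pos': array([ 9.34630632e-01,  3.13462844e-01,  1.49843701e+00,  1.91464148e-05,
        1.33099298e+00, -2.23390702e-01]), 'dq': array([ 4.82159298e-04, -1.20909469e-03, -4.25844925e-05,  5.85605921e-04,
       -3.36869107e-04, -9.33656380e-04]), 'joint_torque': array([ 5.25624455e-04, -4.12259173e+01, -2.59747177e+01, -1.62432825e-04,
        4.03800848e-03, -1.51971108e-05]), 'eef_pos': array([210.45911142, 480.70382869, 238.72852325]), 'ee_rot': array([-2.79325738e-04,  2.04927595e-01,  9.78776919e-01, -5.87097805e-04]), 'wrist_force': array([-0.35716795,  1.85083642, -0.3841924 ]), 'moment': array([ 0.03247015,  0.02245623, -0.00254552]), 'gripper_force': 0.0, 'opening': 85.03982546270068}
scene [[469.2, 0.0, 253.2], [0.0, 469.2, 187.2], [0.0, 0.0, 1.0]] [[0.637, -0.515, 0.573, 1240.731], [0.77, 0.419, -0.481, -601.829], [0.007, 0.748, 0.664, 941.861], [0.0, 0.0, 0.0, 1.0]] ['mtx', 'extrinsics']
side [[380.0, 0.0, 251.6], [0.0, 380.0, 182.0], [0.0, 0.0, 1.0]] [[0.993, 0.062, -0.102, 356.496], [-0.119, 0.602, -0.789, -1005.411], [0.012, 0.796, 0.605, 858.67], [0.0, 0.0, 0.0, 1.0]] ['mtx', 'extrinsics']
wrist [[335.9, 0.0, 254.9], [0.0, 335.9, 190.6], [0.0, 0.0, 1.0]] [[0.4, -0.885, -0.237, 150.61], [0.916, 0.386, 0.104, 507.137], [-0.001, -0.258, 0.966, 372.851], [0.0, 0.0, 0.0, 1.0]] ['mtx', 'extrinsics']
```

View pics/a.png

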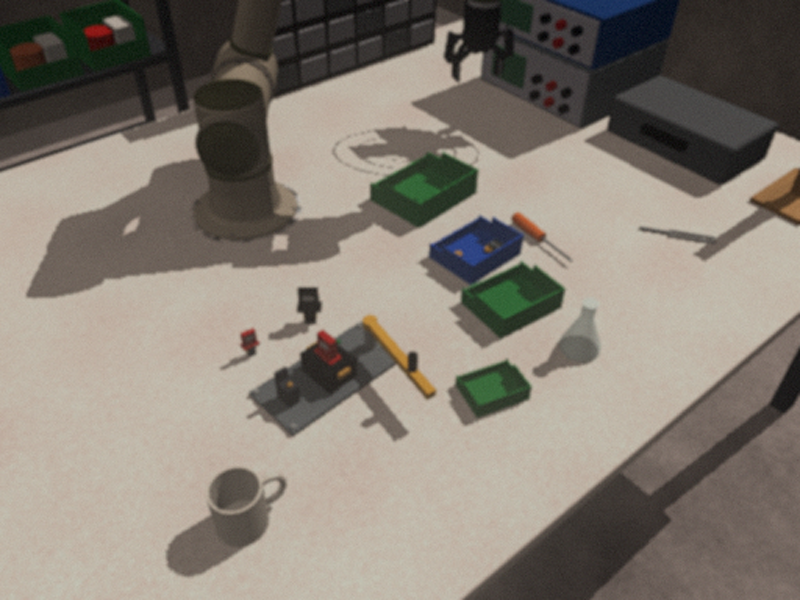

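View pics/b.png

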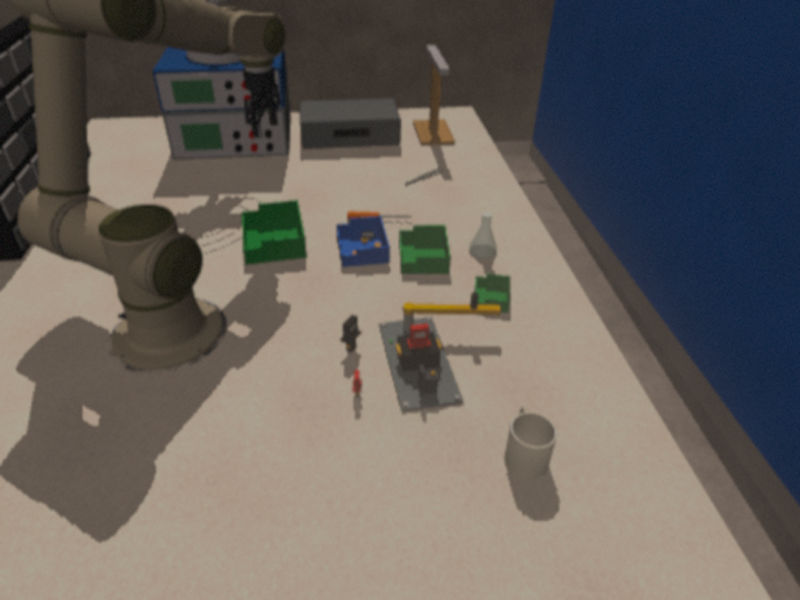

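The scene view shows these candidates:
- **Plugs:** red plug in the socket at (326,350), small loose red one at (250,342), black one at (309,303). I choose the one in the socket.
- **Green bins:** large at (425,187), middle at (512,298), small at (493,388). I choose the middle one.

The knob is at (412,360) and the hinge at (370,322). Next is a close crop to check the choice.

```bash
cat > h.py <<'E'
import numpy as np,cv2
from workcell import r
def ray(n,u,v,i=None):
    i=i or r.camera_info(n);K=np.array(i["mtx"]);E=np.array(i["extrinsics"])
    d=np.linalg.inv(K)@[u,v,1];d=E[:3,:3]@[d[0],-d[1],-d[2]];return E[:3,3],d/np.linalg.norm(d)
def plane(n,u,v,z,i=None):
    o,d=ray(n,u,v,i);return o+d*(z-o[2])/d[2]
def tri(p,q,ci=None):
    o,d=ray("scene",*p);a,b=ray("side",*q)
    t=np.linalg.lstsq(np.c_[d,-b],a-o,rcond=None)[0];x=o+d*t[0];y=a+b*t[1];return (x+y)/2,np.linalg.norm(x-y)
def proj(n,P,i=None):
    i=i or r.camera_info(n);E=np.array(i["extrinsics"]);c=E[:3,:3].T@(np.array(P,float)-E[:3,3]);c=np.array(i["mtx"])@[c[0],-c[1],-c[2]];return c[:2]/c[2]
E
python3 - <<'E'
import numpy as np,cv2
a=np.load("a.npy");b=np.load("b.npy")
A=cv2.resize(a[185:285,150:290],(700,500),interpolation=cv2.INTER_CUBIC) #5x
B=cv2.resize(b[180:270,215:335],(720,540),interpolation=cv2.INTER_CUBIC) #6x
cv2.imwrite("pics/c.png",cv2.convertScaleAbs(A,alpha=1.6));cv2.imwrite("pics/d.png",cv2.convertScaleAbs(B,alpha=1.6))
E
```

```text
(no output)
```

View pics/c.png

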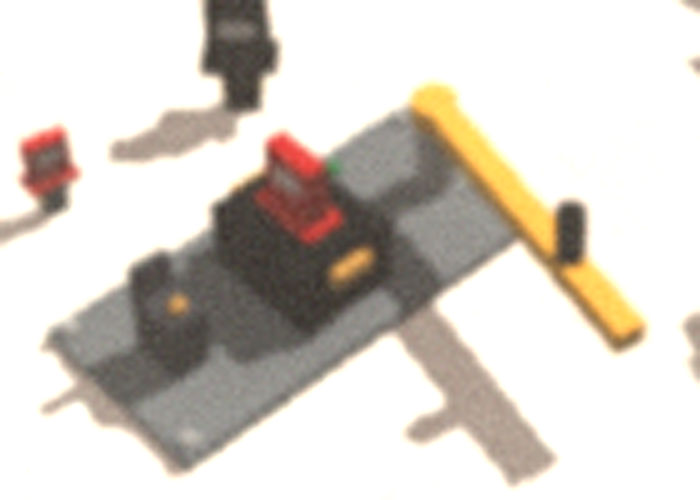

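View pics/d.png

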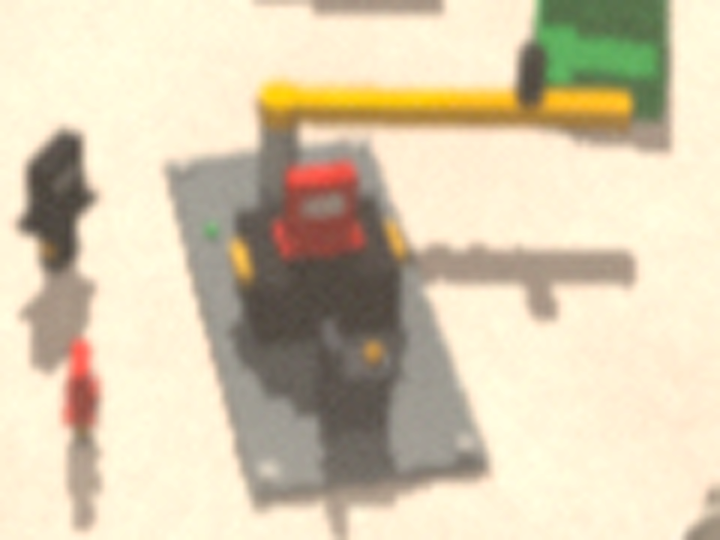

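The red plug in the board socket is the larger one, in crop c with its handle top at (300,155). The loose red plug at (47,165) is smaller and the other one is black. The knob top is at (571,207) in c and (532,45) in d, and the bar sticks out along the board's +x. Next I fit the board pose.

```bash
cat >> h.py <<'E'
c=lambda u,v:(150+(u-2)/5,185+(v-2)/5)
d=lambda u,v:(215+(u-2.5)/6,180+(v-2.5)/6)
f=lambda u,v:(u/1.5625,v/1.5625)
E
python3 - <<'E'
from h import *
from scipy.optimize import least_squares
pts=[("scene",c(300,155),(0,0,96)),("side",d(321,172),(0,0,96)),("scene",c(435,97),(0,95,72)),("side",d(280,96),(0,95,72)),
("scene",c(179,302),(0,-86,55)),("side",d(373,349),(0,-86,55)),
("scene",c(50,338),(-60,-125,8)),("scene",c(182,465),(60,-125,8)),("side",d(165,165),(-60,125,8)),("side",d(368,145),(60,125,8)),("side",d(488,465),(60,-125,8)),("side",d(256,497),(-60,-125,8))]
kn=[("scene",c(571,207),105,135),("side",d(532,45),105,135),("scene",c(632,325),72,191),("side",d(631,92),72,191)]
def R(p,q):
    x,y,a=p[:3];C,S=np.cos(a),np.sin(a);return (x+C*q[0]-S*q[1],y+S*q[0]+C*q[1],q[2])
def res(p):
    o=[proj(n,R(p,q))-m for n,m,q in pts]
    o+=[proj(n,R(p,(l*np.sin(p[3]),95-l*np.cos(p[3]),z)))-m for n,m,z,l in kn]
    return np.ravel(o)
x0=[*tri(c(300,155),d(321,172))[0][:2],0,1.3]
s=least_squares(res,x0,loss='soft_l1');p=s.x;print(p);print(np.round(res(p).reshape(-1,2),1).tolist())
print("knob",R(p,(135*np.sin(p[3]),95-135*np.cos(p[3]),88)),"hinge",R(p,(0,95,64)),"knob shut",R(p,(0,-40,88)))
for n,P,Q in [("plug",c(300,155),d(321,172)),("knob",c(571,207),d(532,45)),("hinge",c(435,97),d(280,96)),
 ("bin",f(513,297),f(425,252))]:
    print(n,tri(P,Q))
print("mid bin rim");[print(plane("scene",*f(*q),50)) for q in((462,292),(525,265),(563,292),(503,322))]
print("side",[plane("side",*f(*q),50) for q in((400,228),(446,226))])
print("mug",plane("scene",*f(238,485),85),"flask",plane("scene",*f(590,303),110),plane("side",*f(487,216),110))
print("small",plane("scene",*f(493,388),10),"smallred",plane("scene",*f(250,342),20),"black",plane("scene",*f(309,303),30))
print("scr",plane("scene",*f(515,217),15),plane("scene",*f(570,262),15))
print("big",[plane("scene",*f(*q),60) for q in((371,188),(436,153),(477,175))],"blue",[plane("scene",*f(*q),50) for q in((430,245),(485,218),(523,238))])
E
```

```text
[ 5.20845063e+02 -1.47024858e+02  8.81481714e-02  1.36810603e+00]
[[-1.6, -0.3], [0.6, -0.0], [-1.1, 0.2], [0.2, -0.6], [-2.7, -1.1], [-1.5, 0.0], [-1.5, -0.8], [1.2, 0.6], [-0.3, -0.9], [-0.1, -2.0], [1.5, -1.5], [0.6, -0.7], [0.2, 0.4], [0.3, 0.2], [0.5, 0.3], [-0.1, 0.4]]
knob (np.float64(646.5972014321343), np.float64(-67.82309570691716), 88) hinge (np.float64(512.4818268151971), np.float64(-52.393698720688676), 64) knob shut (np.float64(524.3664252357629), np.float64(-186.86955648103867), 88)
plug (array([ 519.96328112, -141.72654258,   91.15104431]), np.float64(0.30004175584978016))
knob (array([645.61863336, -67.47053643, 105.5373422 ]), np.float64(0.14422200401596094))
hinge (array([511.85677604, -48.77553356,  68.0498767 ]), np.float64(2.811888377128948))
bin (array([594.20615662, 228.47302216,  14.77255762]), np.float64(8.754867621872043))
mid bin rim
[546.45624688 139.45744665  50.        ]
[565.95095191 287.16051116  50.        ]
[663.76255469 283.71190388  50.        ]
[649.73159178 140.56527849  50.        ]
side [array([538.43374863, 285.03155611,  50.        ]), array([658.23708268, 282.86451173,  50.        ])]
mug [ 669.02364472 -397.93448877   85.        ] flask [749.93450531 238.01935224 110.        ] [745.42613405 223.28373659 110.        ]
small [724.17282922  45.95539219  10.        ] smallred [ 384.24787676 -216.27326964   20.        ] black [375.14529021 -83.85068971  30.        ]
scr [413.80565626 425.9243038   15.        ] [589.94434623 399.20184957  15.        ]
big [array([183.95623856, 212.13161905,  60.        ]), array([164.2280936 , 418.41071201,  60.        ]), array([290.87477451, 426.59320002,  60.        ])] blue [array([404.45851329, 187.02809009,  50.        ]), array([408.25677417, 336.09550174,  50.        ]), array([504.91704471, 347.0601563 ,  50.        ])]
```

```bash
cat >> h.py <<'E'
from scipy.spatial.transform import Rotation as Ro
def go(P,head=None):
    s=r.get_state();q=s["ee_rot"];T=Ro.from_quat([q[1],q[2],q[3],q[0]])
    dl=T.inv().apply(np.array(P)-s["eef_pos"]);out=[np.round(dl/500,4).tolist()]
    if head is not None:
        y=np.array([np.cos(head),np.sin(head),0]);z=np.array([0,0,-1.]);W=Ro.from_matrix(np.c_[np.cross(y,z),y,z])
        out.append(np.round((T.inv()*W).as_rotvec()/(np.pi/4),4).tolist())
    print("at",np.round(s["eef_pos"],1),"t",round(s["clock"],2),"travel/twist",*out)
E
python3 -c "
from h import *
go((521,-146,210),1.659)"
```

```text
at [210.5 480.7 238.8] t 0.1 travel/twist [-1.0717, -0.899, 0.0584] [-0.0013, -0.0007, -0.6379]
```

{"name": "move_arm", "arguments": {
  "moves": [
    {"travel":[-0.54,-0.44,0.03],"twist":[0,0,-0.3]},
    {"travel":[-0.54,-0.44,0.03],"twist":[0,0,-0.3]},
    {"travel":[-0.54,-0.44,0.03],"twist":[0,0,-0.3]},
    {"travel":[-0.54,-0.44,0.03],"twist":[0,0,-0.3]},
    {"travel":[-0.54,-0.44,0.03],"twist":[0,0,-0.3]},
    {"travel":[-0.54,-0.44,0.03],"twist":[0,0,-0.3]},
    {"travel":[-0.54,-0.44,0.03],"twist":[0,0,-0.3]},
    {"travel":[-0.54,-0.44,0.03],"twist":[0,0,-0.3]},
    {"travel":[-0.54,-0.44,0.03],"twist":[0,0,-0.3]},
    {"travel":[-0.54,-0.44,0.03],"twist":[0,0,-0.3]}
  ]
}}

```text
clock: 0.93
eef_pos: [371.1, 167.9, 223.9]
ee_rot: [-0.0, 0.091, 0.996, -0.0]
wrist_force: [-0.8, 0.3, -0.1]
opening: 85.1
gripper_force: 0.0
```

```bash
python3 -c "
from h import *
go((521,-146,210),1.659)"
```

```text
at [371.1 167.9 223.9] t 0.93 travel/twist [-0.4084, -0.5632, 0.0283] [-0.0011, -0.0004, -0.3439]
```

{"name": "move_arm", "arguments": {
  "moves": [
    {"travel":[-0.408,-0.563,0.028],"twist":[0,0,-0.344]},
    {"travel":[-0.408,-0.563,0.028],"twist":[0,0,-0.344]},
    {"travel":[-0.408,-0.563,0.028],"twist":[0,0,-0.344]},
    {"travel":[-0.408,-0.563,0.028],"twist":[0,0,-0.344]},
    {"travel":[-0.408,-0.563,0.028],"twist":[0,0,-0.344]},
    {"travel":[-0.408,-0.563,0.028],"twist":[0,0,-0.344]},
    {"travel":[-0.408,-0.563,0.028],"twist":[0,0,-0.344]},
    {"travel":[-0.408,-0.563,0.028],"twist":[0,0,-0.344]},
    {"travel":[-0.408,-0.563,0.028],"twist":[0,0,-0.344]},
    {"travel":[-0.408,-0.563,0.028],"twist":[0,0,-0.344]}
  ],
  "fingers": -0.2
}}

```text
clock: 1.77
eef_pos: [522.1, -145.9, 209.1]
ee_rot: [-0.0, -0.045, 0.999, -0.0]
wrist_force: [-0.6, 0.3, -0.6]
opening: 51.5
gripper_force: 0.0
```

```bash
python3 -c "
from h import *
import pickle
i=r.camera_info('wrist');a=r.grab_frame('wrist');pickle.dump((i,a),open('w1.pkl','wb'))
cv2.imwrite('pics/e.png',cv2.convertScaleAbs(cv2.resize(a,(800,600),interpolation=cv2.INTER_CUBIC),alpha=1.5))
for P in [(521,-146,96),(512.5,-52.4,72),(646.6,-67.8,105)]: print(proj('wrist',P,i)*1.5625)
go((521,-146,210),1.659)"
```

```text
[397.7430377  294.13262005]
[574.78256577 282.69822823]
[522.13905831 537.28264566]
at [ 521.2 -143.4  209.2] t 1.82 travel/twist [0.001, -0.0051, -0.0015] [0.0011, -0.0016, 0.0029]
```

View pics/e.png

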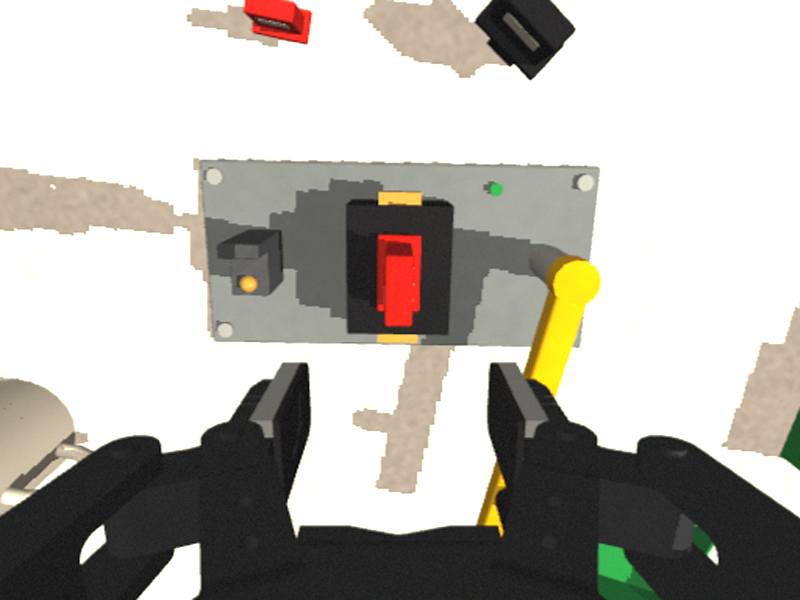

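The wrist view shows the plug in its socket, handle top centred near (401,287), block at (347–453, 200–334), hinge at (576,281), with the bar going down and slightly left behind the right finger. The plug is clear to grasp. I refit the board pose from this.

```bash
cat > fit.py <<'E'
from h import *
import pickle
from scipy.optimize import least_squares
i,a=pickle.load(open('w1.pkl','rb'))
pts=[((201,160),(-60,-125,8)),((598,167),(-60,125,8)),((580,344),(60,125,8)),((215,341),(60,-125,8)),((576,280),(0,95,72)),((347,199),(-37.5,-30,50)),((453,203),(-37.5,30,50)),((450,334),(37.5,30,50)),((347,333),(37.5,-30,50)),((401,287),(0,0,96)),((249,284),(0,-86,55))]
def R(p,q):
    x,y,b=p[:3];C,S=np.cos(b),np.sin(b);return (x+C*q[0]-S*q[1],y+S*q[0]+C*q[1],q[2])
res=lambda p:np.ravel([proj('x',R(p,q),i)*1.5625-m for m,q in pts])
s=least_squares(res,[521,-146,.09],loss='soft_l1');print(s.x);print(np.round(res(s.x).reshape(-1,2),1).tolist())
E
python3 fit.py; python3 -c "
from h import *
go((520,-145,210),1.659)
print(r.get_state()['joint_pos'])"
```

```text
[ 5.18722227e+02 -1.45206417e+02  8.21668772e-02]
[[-3.2, -0.8], [4.2, -4.4], [3.0, 1.4], [-1.1, 1.7], [2.8, 0.1], [-1.2, 4.1], [1.5, 1.0], [-0.1, -1.1], [1.0, -0.9], [-1.2, 2.8], [-2.8, -13.2]]
at [ 521.2 -143.4  209.2] t 1.82 travel/twist [0.0028, -0.0029, -0.0015] [0.0011, -0.0016, 0.0029]
[-4.85342411e-01  3.72304690e-01  1.49543835e+00  4.78145811e-05
  1.27541638e+00 -2.14663410e+00]
```

{"name": "move_arm", "arguments": {
  "moves": [
    {"travel":[0.003,0,0.08]},
    {"travel":[0.003,0,0.15]},
    {"travel":[0.003,0,0.18]},
    {"travel":[0.003,0,0.18]},
    {"travel":[0.003,0,0.18]}
  ]
}}

```text
$.moves[0]: bad value
```

```bash
python3 -c "
from h import *
go((519.5,-145.3,69),1.655)
i=r.camera_info('wrist');a=r.grab_frame('wrist')
cv2.imwrite('pics/f.png',cv2.convertScaleAbs(cv2.resize(a,(800,600),interpolation=cv2.INTER_CUBIC),alpha=1.5))
go((519.5,-145.3,69),1.655)"
```

```text
at [ 521.2 -143.4  209.2] t 1.82 travel/twist [0.0035, -0.0037, 0.2805] [0.0011, -0.0016, 0.008]
at [ 520.8 -141.9  209.5] t 1.87 travel/twist [0.0029, -0.0068, 0.2811] [0.0014, -0.0016, 0.01]
```

View pics/f.png

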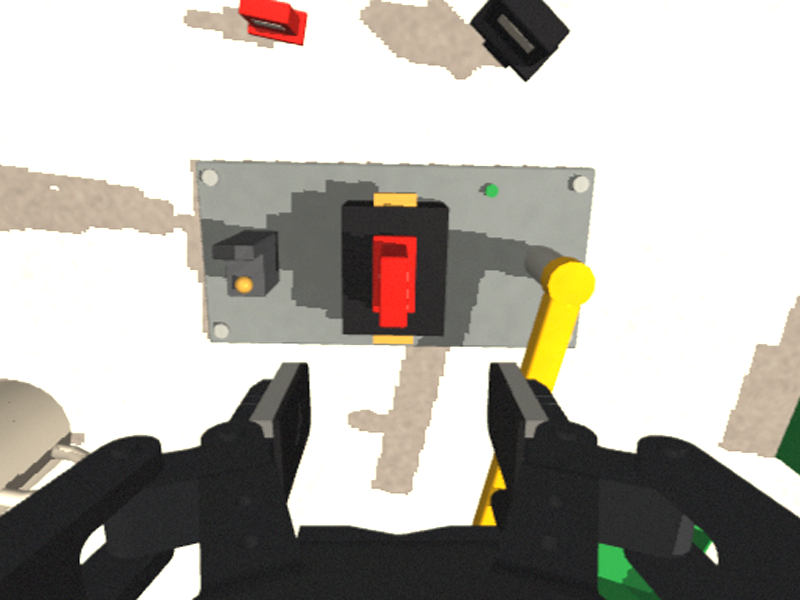

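The plug is still in place; the arm was settling, so the picture shifted about 4 px. The move was refused because its rows had no "twist", so I resend it with one.

{"name": "move_arm", "arguments": {
  "moves": [
    {"travel":[0.003,-0.006,0.07],"twist":[0,0,0.01]},
    {"travel":[0.003,-0.006,0.14],"twist":[0,0,0.01]},
    {"travel":[0.003,-0.006,0.18],"twist":[0,0,0.01]},
    {"travel":[0.003,-0.006,0.18],"twist":[0,0,0.01]},
    {"travel":[0.003,-0.006,0.18],"twist":[0,0,0.01]},
    {"travel":[0.003,-0.006,0.18],"twist":[0,0,0.01]},
    {"travel":[0.003,-0.006,0.18],"twist":[0,0,0.01]},
    {"travel":[0.003,-0.006,0.18],"twist":[0,0,0.01]}
  ]
}}

```text
clock: 2.53
eef_pos: [520.3, -145.1, 121.8]
ee_rot: [0.001, -0.043, 0.999, -0.001]
wrist_force: [0.6, -0.4, -0.2]
opening: 51.3
gripper_force: 0.0
```

```bash
python3 -c "
from h import *
i=r.camera_info('wrist');a=r.grab_frame('wrist')
cv2.imwrite('pics/g.png',cv2.convertScaleAbs(cv2.resize(a,(800,600),interpolation=cv2.INTER_CUBIC),alpha=1.5))
print(proj('x',(519.5,-145.3,96),i)*1.5625)
go((519.5,-145.3,69),1.655)"
```

```text
[397.45259865 362.25610655]
at [ 520.1 -145.1  121.5] t 2.58 travel/twist [0.0014, -0.0001, 0.105] [-0.0014, 0.0022, 0.0015]
```

View pics/g.png

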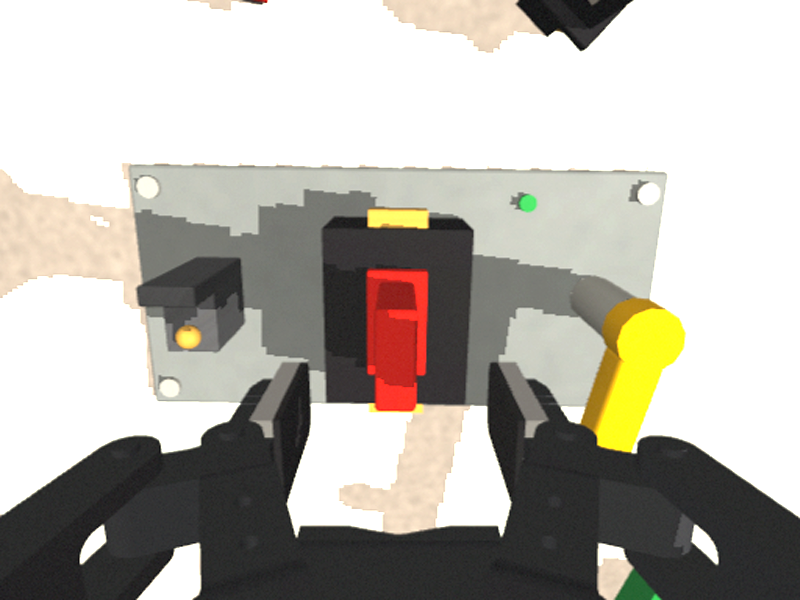

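The handle top is centred at (397,360), midway between the fingers (col ~399) and matching the prediction of (397,362). I descend and grip.

{"name": "move_arm", "arguments": {
  "moves": [
    {"travel":[0.001,0,0.05],"twist":[0,0,0]},
    {"travel":[0.001,0,0.09],"twist":[0,0,0]},
    {"travel":[0.001,0,0.104],"twist":[0,0,0]},
    {"travel":[0.001,0,0.104],"twist":[0,0,0]},
    {"travel":[0.001,0,0.104],"twist":[0,0,0]},
    {"travel":[0.001,0,0.104],"twist":[0,0,0]}
  ]
}}

```text
clock: 3.08
eef_pos: [519.8, -145.5, 69.6]
ee_rot: [0.001, -0.043, 0.999, -0.001]
wrist_force: [0.1, -0.2, 0.4]
opening: 51.2
gripper_force: 0.0
```

{"name": "move_arm", "arguments": {
  "moves": [
    {"travel":[0,0,0],"twist":[0,0,0]},
    {"travel":[0,0,0],"twist":[0,0,0]},
    {"travel":[0,0,0],"twist":[0,0,0]},
    {"travel":[0,0,0],"twist":[0,0,0]},
    {"travel":[0,0,0],"twist":[0,0,0]},
    {"travel":[0,0,0],"twist":[0,0,0]},
    {"travel":[0,0,0],"twist":[0,0,0]}
  ],
  "fingers": 1,
  "squeeze": 60
}}

```text
clock: 3.67
eef_pos: [519.5, -145.3, 68.9]
ee_rot: [0.0, -0.043, 0.999, -0.0]
wrist_force: [-1.3, -0.4, 5.4]
opening: 13.4
gripper_force: 59.0
```

{"name": "move_arm", "arguments": {
  "moves": [
    {"travel":[0,0,-0.01],"twist":[0,0,0]},
    {"travel":[0,0,-0.02],"twist":[0,0,0]},
    {"travel":[0,0,-0.03],"twist":[0,0,0]},
    {"travel":[0,0,-0.05],"twist":[0,0,0]},
    {"travel":[0,0,-0.07],"twist":[0,0,0]},
    {"travel":[0,0,-0.1],"twist":[0,0,0]},
    {"travel":[0,0,-0.16],"twist":[0,0,0]},
    {"travel":[0,0,-0.22],"twist":[0,0,0]},
    {"travel":[0,0,-0.26],"twist":[0,0,0]},
    {"travel":[0,0,-0.26],"twist":[0,0,0]}
  ]
}}

```text
clock: 4.5
eef_pos: [520.6, -145.5, 203.8]
ee_rot: [0.004, -0.043, 0.999, -0.002]
wrist_force: [-0.4, 0.4, -0.6]
opening: 13.5
gripper_force: 61.7
```

```bash
python3 -c "
from h import *
go((601,212,200),1.59);s=r.get_state();print(s['opening'],s['gripper_force'],s['wrist_force'])"
```

```text
at [ 520.6 -145.5  203.8] t 4.5 travel/twist [-0.2213, 0.6987, 0.0063] [-0.005, 0.0093, 0.0844]
13.530179495828678 61.71109199523926 [-0.40751366  0.42254851 -0.59482683]
```

{"name": "move_arm", "arguments": {
  "moves": [
    {"travel":[-0.02,0.06,0],"twist":[0,0,0.02]},
    {"travel":[-0.22,0.7,0],"twist":[0,0,0.1]},
    {"travel":[-0.22,0.7,0],"twist":[0,0,0.1]},
    {"travel":[-0.22,0.7,0],"twist":[0,0,0.1]},
    {"travel":[-0.22,0.7,0],"twist":[0,0,0.1]},
    {"travel":[-0.22,0.7,0],"twist":[0,0,0.1]},
    {"travel":[-0.22,0.7,0],"twist":[0,0,0.1]},
    {"travel":[-0.22,0.7,0],"twist":[0,0,0.1]},
    {"travel":[-0.22,0.7,0],"twist":[0,0,0.1]},
    {"travel":[-0.22,0.7,0],"twist":[0,0,0.1]}
  ]
}}

```text
clock: 5.33
eef_pos: [598.3, 219.4, 197.7]
ee_rot: [-0.0, -0.006, 1.0, 0.001]
wrist_force: [-0.9, -0.0, -1.1]
opening: 13.5
gripper_force: 61.7
```

{"name": "move_arm", "arguments": {
  "moves": [
    {"travel":[0,0,0],"twist":[0,0,0]},
    {"travel":[0,0,0],"twist":[0,0,0]},
    {"travel":[0,0,0],"twist":[0,0,0]},
    {"travel":[0,0,0],"twist":[0,0,0]}
  ]
}}

```text
clock: 5.67
eef_pos: [599.0, 211.7, 198.5]
ee_rot: [-0.0, -0.002, 1.0, -0.0]
wrist_force: [0.9, 0.2, -1.1]
opening: 13.6
gripper_force: 61.7
```

```bash
python3 -c "
from h import *
go((601,212,77),1.57)
i=r.camera_info('wrist');a=r.grab_frame('wrist')
cv2.imwrite('pics/i.png',cv2.convertScaleAbs(cv2.resize(a,(800,600),interpolation=cv2.INTER_CUBIC),alpha=1.5))
"
```

```text
at [599.  211.7 198.5] t 5.67 travel/twist [-0.0041, 0.0007, 0.243] [-0.0001, -0.0002, 0.0073]
```

View pics/i.png

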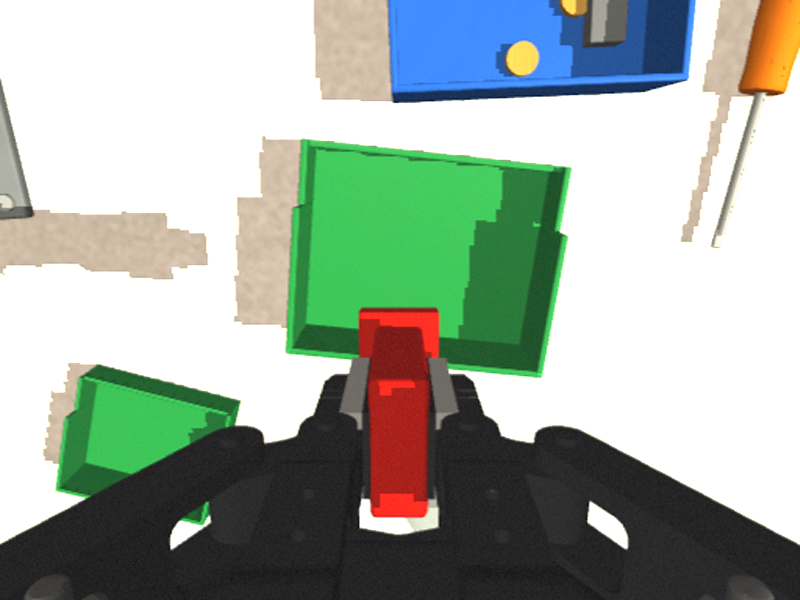

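The plug is held squarely. Below is the middle green bin, with back corners at (288,352) and (542,376) and front corners at (303,142) and (570,168). I check its centre.

```bash
python3 -c "
from h import *
P=[plane('wrist',*f(*q),z) for q,z in (((288,352),50),((542,376),50),((303,142),30),((570,168),30))]
print(np.round(P,1).tolist(),np.mean(P,0))
go((*np.mean(P,0)[:2],77),1.57)
"
```

```text
[[641.9, 149.1, 50.0], [655.9, 295.9, 50.0], [525.8, 158.9, 30.0], [538.9, 307.9, 30.0]] [590.6311779  227.92130728  40.        ]
at [599.1 211.7 198.6] t 5.72 travel/twist [0.0167, 0.0325, 0.2431] [-0.0001, -0.0, 0.0073]
```

{"name": "move_arm", "arguments": {
  "moves": [
    {"travel":[0.016,0.032,0.06],"twist":[0,0,0.12]},
    {"travel":[0.016,0.032,0.12],"twist":[0,0,0.12]},
    {"travel":[0.016,0.032,0.18],"twist":[0,0,0.12]},
    {"travel":[0.016,0.032,0.23],"twist":[0,0,0.12]},
    {"travel":[0.016,0.032,0.26],"twist":[0,0,0.12]},
    {"travel":[0.016,0.032,0.265],"twist":[0,0,0.12]},
    {"travel":[0.016,0.032,0.265],"twist":[0,0,0.12]},
    {"travel":[0.016,0.032,0.265],"twist":[0,0,0.12]}
  ]
}}

```text
clock: 6.38
eef_pos: [591.6, 228.6, 67.2]
ee_rot: [0.001, 0.044, 0.999, 0.0]
wrist_force: [-0.1, 0.3, -1.2]
opening: 13.1
gripper_force: 61.7
```

{"name": "move_arm", "arguments": {
  "moves": [
    {"travel":[0,0,0],"twist":[0,0,0]},
    {"travel":[0,0,0],"twist":[0,0,0]},
    {"travel":[0,0,0],"twist":[0,0,0]},
    {"travel":[0,0,-0.04],"twist":[0,0,0]},
    {"travel":[0,0,-0.1],"twist":[0,0,0]},
    {"travel":[0,0,-0.18],"twist":[0,0,0]},
    {"travel":[0,0,-0.26],"twist":[0,0,0]},
    {"travel":[0,0,-0.26],"twist":[0,0,0]}
  ],
  "fingers": -0.2
}}

```text
clock: 7.05
eef_pos: [593.6, 229.5, 205.2]
ee_rot: [0.007, 0.044, 0.999, 0.002]
wrist_force: [0.8, 0.5, 1.5]
opening: 51.4
gripper_force: 0.0
```

```bash
python3 -c "
from h import *
go((646,-68,180),1.45)"
```

```text
at [593.6 229.5 205.2] t 7.05 travel/twist [-0.1557, -0.5838, 0.0502] [0.0054, 0.018, 0.0425]
```

{"name": "move_arm", "arguments": {
  "moves": [
    {"travel":[-0.155,-0.583,0.045],"twist":[0,0,0.04]},
    {"travel":[-0.155,-0.583,0.045],"twist":[0,0,0.04]},
    {"travel":[-0.155,-0.583,0.045],"twist":[0,0,0.04]},
    {"travel":[-0.155,-0.583,0.045],"twist":[0,0,0.04]},
    {"travel":[-0.155,-0.583,0.045],"twist":[0,0,0.04]},
    {"travel":[-0.155,-0.583,0.045],"twist":[0,0,0.04]},
    {"travel":[-0.155,-0.583,0.045],"twist":[0,0,0.04]},
    {"travel":[-0.155,-0.583,0.045],"twist":[0,0,0.04]},
    {"travel":[-0.155,-0.583,0.045],"twist":[0,0,0.04]},
    {"travel":[-0.155,-0.583,0.045],"twist":[0,0,0.04]}
  ]
}}

```text
clock: 7.88
eef_pos: [642.6, -68.2, 173.4]
ee_rot: [0.0, 0.06, 0.998, 0.0]
wrist_force: [-0.6, 1.1, -0.2]
opening: 51.1
gripper_force: 0.0
```

{"name": "move_arm", "arguments": {
  "moves": [
    {"travel":[0,0,0],"twist":[0,0,0]},
    {"travel":[0,0,0],"twist":[0,0,0]},
    {"travel":[0,0,0],"twist":[0,0,0]},
    {"travel":[0,0,0],"twist":[0,0,0]}
  ]
}}

```text
clock: 8.22
eef_pos: [642.6, -67.3, 173.5]
ee_rot: [0.0, 0.059, 0.998, -0.0]
wrist_force: [-0.5, -0.2, -0.2]
opening: 51.6
gripper_force: 0.0
```

```bash
python3 -c "
from h import *
go((645.6,-67.5,84),1.45)
i=r.camera_info('wrist');a=r.grab_frame('wrist');s=r.grab_frame('scene')
W=cv2.convertScaleAbs(cv2.resize(a,(800,600),interpolation=cv2.INTER_CUBIC),alpha=1.5)
W[:200,:240]=cv2.convertScaleAbs(cv2.resize(s[160:220,290:362],(240,200)),alpha=1.6)
cv2.imwrite('pics/j.png',W)
print(proj('w',(645.6,-67.5,105),i)*1.5625,proj('w',(511,-50.6,72),i)*1.5625)
"
```

```text
at [642.6 -67.3 173.5] t 8.22 travel/twist [-0.0059, 0.0003, 0.179] [0.0, 0.0003, 0.0039]
[398.03938185 331.38096405] [400.76688318 -16.63927519]
```

View pics/j.png

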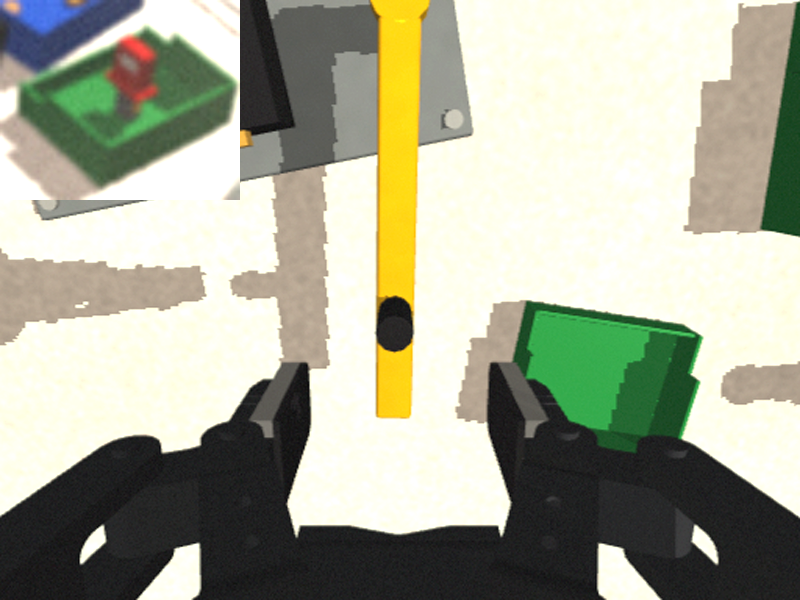

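The inset shows the plug in the middle green bin. The knob top is at (395,333) against a predicted (398,331), so I can grasp it.

{"name": "move_arm", "arguments": {
  "moves": [
    {"travel":[-0.006,-0.002,0.06],"twist":[0,0,0]},
    {"travel":[-0.006,-0.002,0.12],"twist":[0,0,0]},
    {"travel":[-0.006,-0.002,0.165],"twist":[0,0,0]},
    {"travel":[-0.006,-0.002,0.177],"twist":[0,0,0]},
    {"travel":[-0.006,-0.002,0.177],"twist":[0,0,0]},
    {"travel":[-0.006,-0.002,0.177],"twist":[0,0,0]}
  ]
}}

```text
clock: 8.82
eef_pos: [646.0, -69.7, 86.1]
ee_rot: [0.001, 0.059, 0.998, -0.0]
wrist_force: [0.3, 0.6, -0.0]
opening: 51.4
gripper_force: 0.0
```

{"name": "move_arm", "arguments": {
  "moves": [
    {"travel":[0,0,0],"twist":[0,0,0]},
    {"travel":[0,0,0],"twist":[0,0,0]},
    {"travel":[0,0,0],"twist":[0,0,0]},
    {"travel":[0,0,0],"twist":[0,0,0]},
    {"travel":[0,0,0],"twist":[0,0,0]},
    {"travel":[0,0,0],"twist":[0,0,0]}
  ],
  "fingers": 1,
  "squeeze": 40
}}

```text
clock: 9.32
eef_pos: [646.0, -69.8, 86.1]
ee_rot: [0.001, 0.059, 0.998, -0.0]
wrist_force: [-1.2, 0.2, 6.1]
opening: 14.6
gripper_force: 38.9
```

```bash
python3 -c "
from h import *
s=r.get_state();p=s['eef_pos'];H=np.array([511,-50.6]);print(s['wrist_force'],s['ee_rot'])
v=p[:2]-H;print('r',np.hypot(*v),'ang',np.arctan2(v[1],v[0])+np.pi/2-.085)
# arc rows in tool frame
q=s['ee_rot'];T=Ro.from_quat([q[1],q[2],q[3],q[0]])
for k in range(1,19):
    t=1.368*k/18*-1;c_,s_=np.cos(t),np.sin(t);n=H+np.array([[c_,-s_],[s_,c_]])@v
    print(k,np.round(T.inv().apply([*(n-p[:2]),0])[:2]/500,3),round(-t/(np.pi/4),3))
"
```

```text
[-1.17511358  0.17578795  6.09767918] [ 1.01414560e-03  5.94868353e-02  9.98228549e-01 -2.29150676e-04]
r 136.3332605663803 ang 1.3447821286519992
1 [ 0.001 -0.021] 0.097
2 [ 0.004 -0.041] 0.194
3 [ 0.008 -0.061] 0.29
4 [ 0.014 -0.081] 0.387
5 [ 0.022 -0.101] 0.484
6 [ 0.03  -0.119] 0.581
7 [ 0.041 -0.137] 0.677
8 [ 0.052 -0.155] 0.774
9 [ 0.065 -0.171] 0.871
10 [ 0.079 -0.186] 0.968
11 [ 0.094 -0.2  ] 1.064
12 [ 0.11  -0.213] 1.161
13 [ 0.128 -0.225] 1.258
14 [ 0.146 -0.235] 1.355
15 [ 0.164 -0.244] 1.451
16 [ 0.184 -0.252] 1.548
17 [ 0.203 -0.258] 1.645
18 [ 0.224 -0.262] 1.742
```

{"name": "move_arm", "arguments": {
  "moves": [
    {"travel":[0.001,-0.021,0],"twist":[0,0,0.097]},
    {"travel":[0.004,-0.041,0],"twist":[0,0,0.194]},
    {"travel":[0.008,-0.061,0],"twist":[0,0,0.29]},
    {"travel":[0.014,-0.081,0],"twist":[0,0,0.387]},
    {"travel":[0.022,-0.101,0],"twist":[0,0,0.484]},
    {"travel":[0.03,-0.119,0],"twist":[0,0,0.581]},
    {"travel":[0.041,-0.137,0],"twist":[0,0,0.677]},
    {"travel":[0.052,-0.155,0],"twist":[0,0,0.774]},
    {"travel":[0.065,-0.171,0],"twist":[0,0,0.871]},
    {"travel":[0.079,-0.186,0],"twist":[0,0,0.968]}
  ]
}}

```text
clock: 10.15
eef_pos: [595.4, -157.5, 86.0]
ee_rot: [0.001, 0.427, 0.904, 0.0]
wrist_force: [-0.5, 3.7, 7.9]
opening: 14.6
gripper_force: 39.2
```

```bash
cat > arc.py <<'E'
from h import *
s=r.get_state();p=s['eef_pos'];H=np.array([511,-50.6]);print(s['wrist_force'],s['opening'],p,s['joint_pos'][5])
v=p[:2]-H;a=np.arctan2(v[1],v[0])+np.pi/2-.085;print('r',np.hypot(*v),'ang',a)
q=s['ee_rot'];T=Ro.from_quat([q[1],q[2],q[3],q[0]])
for g in (.5,.42,.34,.26,.2,.15,.12,.1,.08,.06,.04,.02,0,-.02,-.04):
    if g>a: continue
    t=g-a;c_,s_=np.cos(t),np.sin(t);n=H+np.array([[c_,-s_],[s_,c_]])@(v/np.hypot(*v)*135.5)
    print(g,np.round(T.inv().apply([*(n-p[:2]),0])[:2]/500,3),round(-t/(np.pi/4),3))
E
python3 arc.py
```

```text
[-0.51291416  3.73501155  7.87866498] 14.572122434564308 [ 595.44104354 -157.50175198   86.04220722] -1.1367024876279777
r 136.2287576427603 ang 0.5835482461516543
0.5 [ 0.003 -0.023] 0.106
0.42 [ 0.006 -0.044] 0.208
0.34 [ 0.011 -0.065] 0.31
0.26 [ 0.017 -0.086] 0.412
0.2 [ 0.023 -0.101] 0.488
0.15 [ 0.029 -0.113] 0.552
0.12 [ 0.032 -0.121] 0.59
0.1 [ 0.035 -0.125] 0.616
0.08 [ 0.038 -0.13 ] 0.641
0.06 [ 0.04  -0.135] 0.667
0.04 [ 0.043 -0.139] 0.692
0.02 [ 0.046 -0.144] 0.718
0 [ 0.049 -0.148] 0.743
-0.02 [ 0.052 -0.153] 0.768
-0.04 [ 0.055 -0.157] 0.794
```

{"name": "move_arm", "arguments": {
  "moves": [
    {"travel":[0.003,-0.023,0],"twist":[0,0,0.106]},
    {"travel":[0.006,-0.044,0],"twist":[0,0,0.208]},
    {"travel":[0.011,-0.065,0],"twist":[0,0,0.31]},
    {"travel":[0.017,-0.086,0],"twist":[0,0,0.412]},
    {"travel":[0.023,-0.101,0],"twist":[0,0,0.488]},
    {"travel":[0.029,-0.113,0],"twist":[0,0,0.552]},
    {"travel":[0.032,-0.121,0],"twist":[0,0,0.59]},
    {"travel":[0.032,-0.121,0],"twist":[0,0,0.59]},
    {"travel":[0.032,-0.121,0],"twist":[0,0,0.59]}
  ]
}}

```text
clock: 10.9
eef_pos: [538.8, -183.3, 86.0]
ee_rot: [0.001, 0.622, 0.783, 0.001]
wrist_force: [-0.2, 3.5, 7.6]
opening: 15.1
gripper_force: 39.2
```

```bash
python3 arc.py
```

```text
[-0.15746555  3.54681151  7.61286028] 15.069097327639675 [ 538.83171787 -183.28868913   86.0379154 ] -0.7621428959633736
r 135.57615108435687 ang 0.12175465687742322
0.12 [ 0. -0.] 0.002
0.1 [ 0.    -0.006] 0.028
0.08 [ 0.001 -0.011] 0.053
0.06 [ 0.001 -0.017] 0.079
0.04 [ 0.002 -0.022] 0.104
0.02 [ 0.002 -0.027] 0.13
0 [ 0.003 -0.033] 0.155
-0.02 [ 0.004 -0.038] 0.18
-0.04 [ 0.005 -0.044] 0.206
```

{"name": "move_arm", "arguments": {
  "moves": [
    {"travel":[0,-0.006,0],"twist":[0,0,0.028]},
    {"travel":[0.001,-0.011,0],"twist":[0,0,0.053]},
    {"travel":[0.001,-0.017,0],"twist":[0,0,0.079]},
    {"travel":[0.002,-0.022,0],"twist":[0,0,0.104]},
    {"travel":[0.002,-0.027,0],"twist":[0,0,0.13]},
    {"travel":[0.003,-0.03,0],"twist":[0,0,0.14]},
    {"travel":[0.003,-0.03,0],"twist":[0,0,0.14]},
    {"travel":[0.003,-0.03,0],"twist":[0,0,0.14]}
  ]
}}

```text
clock: 11.57
eef_pos: [523.9, -185.3, 86.0]
ee_rot: [0.001, 0.664, 0.747, 0.0]
wrist_force: [-1.8, 2.9, 8.8]
opening: 14.5
gripper_force: 39.6
```

```bash
python3 arc.py
```

```text
[-1.7504903   2.89892851  8.83048892] 14.5061059090813 [ 523.85325639 -185.33492181   86.02224487] -0.6692345296559886
r 135.34661190511204 ang 0.010108805713542293
0 [-0.    -0.003] 0.013
-0.02 [-0.    -0.008] 0.038
-0.04 [ 0.    -0.014] 0.064
```

{"name": "move_arm", "arguments": {
  "moves": [
    {"travel":[0,-0.002,0],"twist":[0,0,0]},
    {"travel":[0,-0.004,0],"twist":[0,0,0]},
    {"travel":[0,-0.004,0],"twist":[0,0,0]},
    {"travel":[0,-0.004,0],"twist":[0,0,0]}
  ]
}}

```text
clock: 11.9
eef_pos: [522.5, -185.5, 86.1]
ee_rot: [0.001, 0.664, 0.747, 0.001]
wrist_force: [2.9, 5.0, 6.4]
opening: 14.9
gripper_force: 39.4
```

{"name": "move_arm", "arguments": {
  "moves": [
    {"travel":[0,-0.002,0],"twist":[0,0,0]},
    {"travel":[0,-0.003,0],"twist":[0,0,0]},
    {"travel":[0,-0.003,0],"twist":[0,0,0]},
    {"travel":[0,-0.003,0],"twist":[0,0,0]}
  ]
}}

```text
clock: 12.23
eef_pos: [522.3, -185.5, 86.2]
ee_rot: [0.003, 0.665, 0.747, 0.002]
wrist_force: [12.5, 5.8, 1.9]
opening: 14.8
gripper_force: 39.3
```

The bar is against the stop: the force rose to 12.5 N with almost no further motion. I release and lift off.

{"name": "move_arm", "arguments": {
  "moves": [
    {"travel":[0,0,0],"twist":[0,0,0]},
    {"travel":[0,0,0],"twist":[0,0,0]},
    {"travel":[0,0,0],"twist":[0,0,0]},
    {"travel":[0,0,0],"twist":[0,0,0]},
    {"travel":[0,0,-0.04],"twist":[0,0,0]},
    {"travel":[0,0,-0.1],"twist":[0,0,0]},
    {"travel":[0,0,-0.18],"twist":[0,0,0]},
    {"travel":[0,0,-0.24],"twist":[0,0,0]},
    {"travel":[0,0,-0.24],"twist":[0,0,0]},
    {"travel":[0,0,-0.24],"twist":[0,0,0]}
  ],
  "fingers": -0.2
}}

```text
clock: 13.07
eef_pos: [520.2, -186.2, 206.0]
ee_rot: [0.001, 0.664, 0.748, 0.0]
wrist_force: [-0.6, 1.0, -1.8]
opening: 51.6
gripper_force: 0.0
```

```bash
python3 -c "
from h import *
s=r.grab_frame('scene');w=r.grab_frame('wrist')
A=cv2.convertScaleAbs(cv2.resize(s[130:330,100:400],(800,533))[:,:],alpha=1.5)
A=cv2.resize(A,(450,300));B=cv2.convertScaleAbs(cv2.resize(w,(400,300)),alpha=1.5)
S=r.grab_frame('side')
C=cv2.convertScaleAbs(cv2.resize(S[170:270,205:335],(390,300),interpolation=cv2.INTER_CUBIC),alpha=1.5)
D=cv2.resize(A,(400,300));O=np.vstack([np.hstack([D,B]),np.hstack([C,np.zeros((300,410,3),np.uint8)])])
cv2.imwrite('pics/k.png',O);print(O.shape,r.get_state()['wrist_force'],r.get_state()['eef_pos'])"
```

```text
(600, 800, 3) [0.65651999 0.64304662 0.10781973] [ 519.3642264  -185.60619653  203.27949328]
```

View pics/k.png

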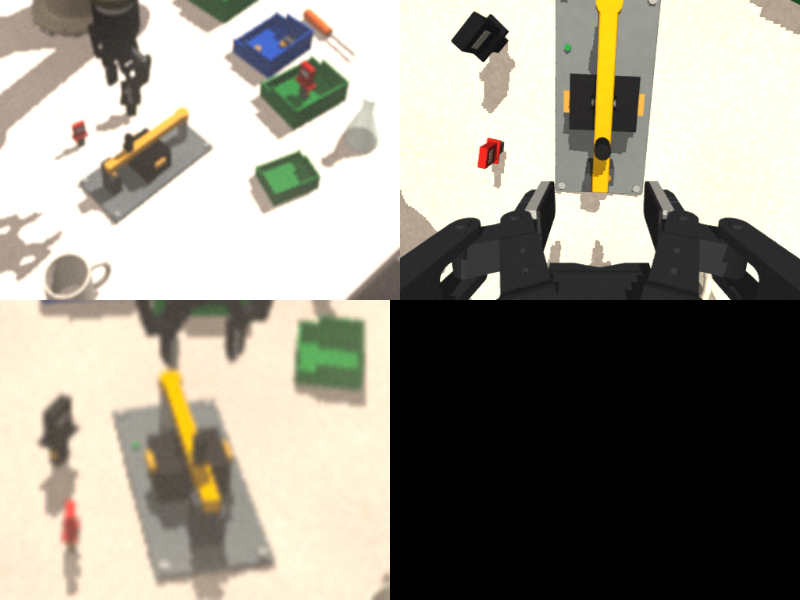

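The bar lies shut across the empty socket against the stop plate (wrist view, knob at (602,148)). The plug stands in the middle green bin at (307,78), and the mug, flask and screwdriver are untouched. I hand in.

```bash
python3 -c "
from workcell import r
print(r.hand_in())"
```

```text
the job is handed in; nothing more can be done
None
```

The red fuse plug is in the middle-sized green bin, the yellow keeper bar is shut against its stop over the empty socket, and the job was handed in at about 13 s with no verdict returned.

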